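Stand a reagent bottle in the pedal-lid discard bin and ease the lid shut

ROBOT

A 7-joint arm with a two-finger parallel gripper is mounted at the origin on a cart in front of the work surface, level with it; the furniture and walls round the work are solid. World frame = base frame: x ahead of the robot, y to its left, z up, the work surface at z = 0. Lengths are in m, angles in rad, forces in N, time in s.
With the tool pointing down it reaches from about 0.4 to 0.75 m from the base axis. Payload 19.5 kg.
Tool frame: the origin (TCP) lies on the centre line of the jaws, within the pads' length; the fingertips stand 19 mm ahead of it and the grasp point (between the pads) is the TCP; z points along the fingers, y is the direction in which the jaws open and shut (so a half turn about z gives the same grasp; the last joint's range is limited). The gripper opens to 85 mm and grips with 20 to 120 N. Pads are 22 mm wide; open, the fingers measure 114 mm over their backs; the gripper's body (76 mm by 85 mm) begins 54 mm behind the grasp point. The pads swing forward as they close: fully open they stand 13 mm farther back than shut.
Start: joints at [-1.27, 0.707, -0.028, 1.485, 0.022, 0.951, -0.075], TCP at [0.193, 0.542, 0.25] pointing down, gripper open.
Joint ranges: [-2.71, 2.71], [-0.32, 2.16], [-1.57, 1.52], [0, 2.45], [-1.46, 4.6], [0, 2.02], [-2.83, 2.83]. Speed limits (rad/s): [1.89, 1.89, 2.57, 2.57, 3.01, 3.01, 3.01].

INTERFACE

Orientations are given as a unit quaternion [x, y, z, w].
In Python, from station import env, capture, spotter gives the robot as it stands. The module is installed in compiled form; this text tells all that it offers.
- The arm moves only by the tool send_rows, never from a script. Its argument "rows" is a list of rows, each a list of 5 numbers: the shift along the tool's x, y, z in mm, then the turn about the tool's z in units of 6 degrees (1.0 is 6 degrees), then the closure in counts, from 0 (fully open) to 255 (shut). In form: [[x, y, z, turn, claw], ...]. A call has exactly 5 rows; each row is the pose to reach, as a shift and turn from the pose commanded when the call began, along the tool's axes at that moment; what a row does not reach only later rows make up. A row lasts 1/10 s, in which the tool goes at most 50 mm and 8.59 degrees, less where a joint would pass 70% of its speed; a pose out of reach is approached as far as the arm can. A call with a gripper value outside its range is refused whole. The fingers move at their own pace and stop on an object; "grip_force" is the grip in N (left out, the last holds). Time passes only in rows, so rows that repeat a pose let the fingers close, or fill a call up. It gives the time, the measured TCP pose, the force and the opening at its end, in the units of the state.
- env.read_state(): the state, without advancing time (a new reading comes with each control period).
- capture(name): name is "scene" or "top" or "wrist"; returns a dict with "image" (420x560x3 uint8, red, green, blue), "intrinsics" (3x3 intrinsics, pixels), "rvec" (rotation vector, rad) and "tvec" (3), from world to camera coordinates, as OpenCV has them; the wrist camera has in their place "T_tool_cam" (4x4, takes a point from camera to tool coordinates, whose origin is the TCP and whose axes are the flange's). Camera axes: x right, y down, z forward; pixel columns grow to the right and rows downward; lengths in m; the calibration is good to about 2 mm. A picture is of the moment at which its call begins: read the wrist's pose just before it. There is no depth.
- env.hand_in(): hands the job in, once; it reports no verdict.
Trained networks look in the newest picture that a camera, given by its name, has taken for a name from the list of things; names that differ only in an ending like _2 or _b are one class to them, and where a whole thing is asked for, a point or a joint stands for the part that bears it (a point fixed in the world has none). Each returns a list of dicts, best first, with "p" (0 to 1); they miss things now and then, are a little off and sometimes report something else, mostly with a low value. They report only what shows in the picture. A call takes as long as a camera call.
- spotter.recognise(camera, thing): "at" ([x, y, z] in m, in world coordinates, good to about 4 mm: the middle of the surface that is visible of it).
- spotter.masks_of(camera, thing): "region" (420x560 bool, what is visible of it).
The state is a dict: "t": time; "qpos": joint angles; "qvel": joint speeds; "joint_torque": joint torques, N m; "tcp_pos": TCP position; "ee_rot": TCP orientation; "ft_force": force on the tool from outside, world axes, zero at the start; "moment": the same for the moment, N m; "finger_gap": finger opening in m.
Only numpy, scipy, OpenCV 4.12 (cv2) and the standard library are available. Lean on these libraries where they do the work, as an engineer would, in place of code of your own. Each camera call takes 0.05 s, during which the arm holds its last target. There are 200 camera calls.

TASK

Put the brown reagent bottle standing to the left of the steel discard bin into the bin without touching the bin's lid: press the pedal all the way down so that the lid swings past upright and stays open by itself, then stand the bottle upright on the bin's floor beside the small one already in there. Then ease the pedal back up until the lid is fully shut; do not let the lid drop. Do not knock over or shift the tall white bottle and the two specimen cups on the bench, nor knock over the small bottle in the bin.

Things in the scene. Friction and masses are not known exactly. Their poses are not given: they have to be found in the camera images.
- pedal: The pedal: arm with the ribbed pad, origin on its shaft at x = -0.050, y = 0, z = 0.055 in the bin's frame.
- bin: Steel discard bin, fixed. Origin on the worktop; x points from its front (pedal side, facing roughly world +y) to its back (hinge side), z up. Shell: front face x = -0.100 (rolled rim -0.108), back x = +0.090, sides y = +-0.115, rim at z = 0.182; lid shut: top z = 0.193, front edge x = -0.118. Outside, a drive rod reaches y = -0.136 and a bail handle y = +0.132.
- bin_floor (a point): Centre of the bin's inner floor (182 x 222 mm clear, walls 4 mm), on its upper surface; at x = -0.005, y = 0, z = 0.074 in the bin's frame, 108 mm below the rim. Axes as the bin's.
- lid_angle (a joint): Lid angle, rad: 0 shut, 1.85 fully open (leaning back past upright; stays there by its own weight). Hinge line along the bin's y at x = +0.094, z = 0.183 in its frame. Driven through the pedal, 4.02 rad per rad of pedal. Below about 1.5 rad its weight pulls it shut and the pedal up with it; if the pedal is let go there, the lid drops.
- lid: The lid: shallow steel cap, 208 x 240 mm, 0.12 kg, origin on the hinge line at mid-width. Not to be touched. Fully open, its top edge is 0.39 m above the worktop and leans 60 mm behind the hinge line.
- pedal_angle (a joint): Pedal angle, rad: 0 up (lid shut), 0.46 fully down (lid open). Shaft along the bin's y at x = -0.050, z = 0.055 in the bin's frame; the pad's centre is 75 mm from it, 0.25 rad above level at rest, and goes down about 35 mm on an arc. Pressing takes about 10 N at first, less as the lid rises. Raising it from fully down takes about 3 N, then it pushes upward itself.
- pedal_pad (a point): Ribbed metal pad on the pedal arm, 34 mm long, 44 wide (along the bin's y), 14 thick, sloping up to the front by 0.25 rad at rest; point at its centre. In the bin's frame: (-0.123, 0, 0.074) up, (-0.123, 0, 0.039) down. It ends 40 mm out from the front face: a gripper pointing straight down meets the bin, so lean its body out, away from the bin, by 30 to 45 degrees. Its width can be pinched.
- bottle_mid (a point): Centre (47.5 mm above its base) of the brown reagent bottle to be discarded, upright on the worktop: body 48 mm in diameter up to 66 mm, then neck and black cap 27 mm in diameter up to the top at 95 mm. 0.04 to 0.085 kg.
- bottle: The same brown bottle; origin at the centre of its base, z up along it.
- small_bottle_mid (a point): Centre (half-way up, 37.5 mm) of the small bottle already standing inside the bin, anywhere along the bin's width: 36 mm in diameter up to 52 mm, white cap 20 mm in diameter, 75 mm tall.
- tall_bottle_mid (a point): Centre (half-way up, 62.5 mm) of the tall white bottle that stays on the bench: 55 mm in diameter, 125 mm tall, 0.12 kg. It and the brown bottle stand to the left of the bin, one nearer the robot than the other, either way round.
- cup_a_mid (a point): Centre (half-way up, 30 mm) of a specimen cup that stays on the bench, 53 mm in diameter, 59 mm tall.
- cup_b_mid (a point): Centre (half-way up, 30 mm) of another such specimen cup.

How it is judged:
On the way, in this order (a step that is already met when the one before it is completed fails the run):
1. the pedal has been pressed and let go, and the lid stands open by itself (value of joint lid_angle above 1.65 rad and contact force between the fingers and pedal below 0.3 N), for 0.3 s.
2. the brown bottle stands upright on the bin's floor, let go, the lid still open (x of bottle_mid in the frame of bin between -0.085 and 0.075 m and y of bottle_mid in the frame of bin between -0.1 and 0.1 m and z of bottle_mid in the frame of bin between 0.105 and 0.13 m and angle between bottle_mid's own z axis and vertical below 0.15 rad and contact force between the fingers and bottle below 0.3 N and value of joint lid_angle above 1.65 rad), for 0.3 s.
At the end, for the whole second after the job is handed in: The brown bottle stands upright (within 0.15 rad) and at rest on the bin's inner floor, the small bottle still upright (within 0.2 rad) beside it; the lid is shut (below 0.06 rad), the pedal is up (below 0.03 rad), and both bottle and pedal are let go (x of bottle_mid in the frame of bin between -0.085 and 0.075 m and y of bottle_mid in the frame of bin between -0.1 and 0.1 m and z of bottle_mid in the frame of bin between 0.105 and 0.13 m and angle between bottle_mid's own z axis and vertical below 0.15 rad and contact force between the fingers and bottle below 0.3 N and linear speed of bottle below 0.02 m/s and value of joint lid_angle below 0.06 rad and value of joint pedal_angle below 0.03 rad and contact force between the fingers and pedal below 0.3 N and angle between small_bottle_mid's own z axis and vertical below 0.2 rad); the robot touches nothing.
It fails at once if the robot touches the lid (contact force between any of the arm, the fingers and lid above 1 N).
It fails at once if the lid drops (falls faster than 4.5 rad/s) (velocity of joint lid_angle below -4.5 rad/s).
It fails at once if the small bottle in the bin is knocked over (angle between small_bottle_mid's own z axis and vertical above 0.6 rad).
It fails at once if the tall bottle or a specimen cup is knocked over or shifted by more than 30 mm (distance of any of tall_bottle_mid, cup_a_mid, cup_b_mid from where it was at the start of the episode above 0.03 m or angle between any of tall_bottle_mid, cup_a_mid, cup_b_mid's own z axis and vertical above 0.6 rad).
It also fails if it takes over 72 s, if anything falls off the work surface, if the arm or the gripper's body presses on something with over 40 N, if the wrist force passes 120 N, or if a joint passes its speed limit or range.

## Working session

There is one attempt and no reset: what is moved stays moved. The work goes in short steps, Python scripts to look and compute and a tool call to move; the robot and the scene stay as the last step left them, time stands still between calls to the robot, and variables do not carry over. Pictures are saved under pics/ and viewed, about 8 in all and at most 12, crops included, and the job is handed in when it is done.

Besides the shell and the picture viewer there is one more tool, called as a command line: name --pt "numbers of a row" for each row, then --argument value for the rest. send_rows: Moves the arm, as the interface text tells. Its arguments: {"type":"object","properties":{"rows":{"type":"array"},"grip_force":{"type":"number"}},"required":["rows"]}

```bash
mkdir -p pics; python3 - <<'E'
from station import env,capture,spotter
import cv2,numpy as np
s=env.read_state();print(s)
for c in("scene","top"):
    d=capture(c);cv2.imwrite(f"pics/{c}0.png",d["image"][:,:,::-1])
    print(c,d["rvec"],d["tvec"],d["intrinsics"])
    for n in("bin","pedal","pedal_pad","bottle","small_bottle_mid","tall_bottle_mid","cup_a_mid","lid","bin_floor"):
        try:print(n,[(np.round(r["at"],3),round(r["p"],2)) for r in spotter.recognise(c,n)[:3]])
        except Exception as e:print(n,e)
E
```

```text
{'t': 0.0, 'qpos': array([-1.26971343,  0.70708999, -0.02760238,  1.48499163,  0.02197325,
        0.95089619, -0.07550018]), 'qvel': array([-3.79419636e-05,  8.44760236e-04,  4.69277763e-04, -1.80113427e-03,
       -4.83029934e-04,  5.69619627e-05, -4.09645107e-04]), 'joint_torque': array([ 2.84298440e-04, -8.83213162e+01,  1.23460706e+00, -2.36161047e+01,
        1.68524188e-02,  6.68516106e-03,  6.34435608e-06]), 'tcp_pos': array([0.19318306, 0.54132182, 0.24983678]), 'ee_rot': array([ 1.70566792e-01,  9.85345968e-01, -5.35666696e-04, -8.13386832e-05]), 'ft_force': array([ 1.08037444, -0.21813408, -0.05611489]), 'moment': array([-0.02447453,  0.00055842, -0.00502361]), 'finger_gap': 0.08582253729585779}
scene [ 2.07208132 -1.48317762  0.51923672] [-0.27329465  0.51092834  1.08350618] [[513.08132757   0.         281.68552563]
 [  0.         513.08132757 201.48729947]
 [  0.           0.           1.        ]]
bin []
pedal [(array([ 0.432, -0.207,  0.082]), 0.58)]
pedal_pad [(array([ 0.436, -0.212,  0.083]), 0.93), (array([0.618, 0.198, 0.061]), 0.71)]
bottle [(array([0.62 , 0.202, 
[... 318 characters left out ...]
[(array([ 0.489, -0.191,  0.192]), 0.73), (array([0.488, 0.234, 0.081]), 0.22)]
top [ 2.13071644 -2.09623096  0.21822635] [-0.07917935  0.59207707  1.40286924] [[534.95359335   0.         280.0516811 ]
 [  0.         534.95359335 204.44294097]
 [  0.           0.           1.        ]]
bin [(array([ 0.528, -0.177,  0.194]), 0.94)]
pedal [(array([ 0.443, -0.184,  0.081]), 0.59)]
pedal_pad [(array([ 0.44 , -0.183,  0.078]), 0.69)]
bottle [(array([0.623, 0.201, 0.07 ]), 0.81)]
small_bottle_mid []
tall_bottle_mid [(array([0.492, 0.232, 0.094]), 0.84)]
cup_a_mid [(array([0.706, 0.083, 0.054]), 0.87)]
lid [(array([ 0.533, -0.174,  0.193]), 0.98)]
bin_floor [(array([ 0.53 , -0.178,  0.194]), 0.78)]
```

View pics/scene0.png

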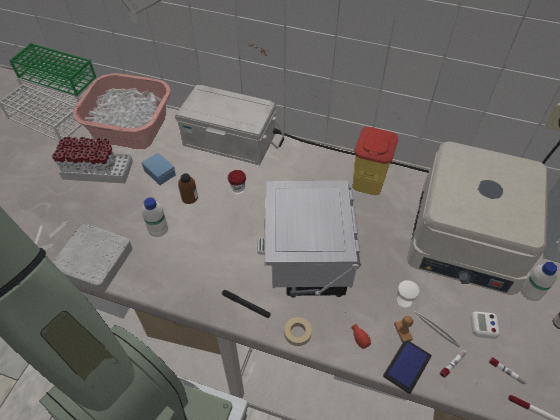

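View pics/top0.png

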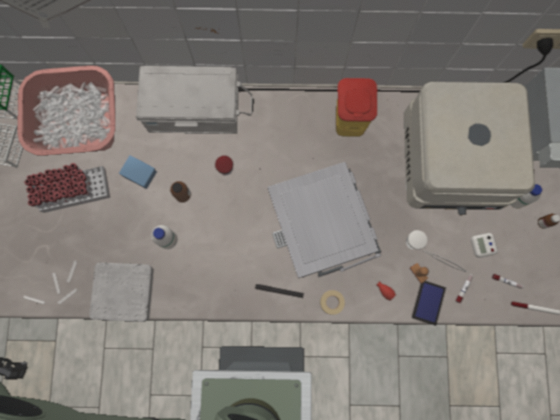

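The bin's pedal faces +y (to the left), with the pad at top-view pixel (279,240). The brown bottle is at (180,191), the tall one at (163,235), and the cups at (224,165) and (417,240). Next I'll fit the bin pose from the lid mask.

```bash
cat > h.py <<'E'
import numpy as np,cv2
from scipy.spatial.transform import Rotation as R
from station import env,capture,spotter
def back(d,px,z):
    Rm=cv2.Rodrigues(np.array(d["rvec"]))[0];t=np.array(d["tvec"]).ravel()
    px=np.atleast_2d(px).astype(float)
    u=cv2.undistortPoints(px[:,None],np.array(d["intrinsics"]),None)[:,0]
    ray=np.c_[u,np.ones(len(u))]@Rm; c=-Rm.T@t
    return c+ray*((z-c[2])/ray[:,2])[:,None]
def proj(d,P):
    return cv2.projectPoints(np.atleast_2d(P).astype(float),np.array(d["rvec"]),np.array(d["tvec"]),np.array(d["intrinsics"]),None)[0][:,0]
E
python3 - <<'E'
from h import *
from scipy.optimize import least_squares
for c in("top","scene"):
    d=capture(c);m=spotter.masks_of(c,"lid")[0]["region"].astype(np.uint8)
    ys,xs=np.nonzero(m)
    if c=="top":
        P=back(d,np.c_[xs,ys],.193)[:,:2].astype(np.float32)
        r=cv2.minAreaRect(P);print(r)
        cn=cv2.boxPoints(r);print(cn)
    # mask IoU fit
    def mk(p):
        a=p[2];x=np.array([np.cos(a),np.sin(a)]);y=np.array([-x[1],x[0]])
        pts=[]
        for z in(.193,.183):
            for bx in(-.118,.09):
                for by in(-.12,.12): pts.append([*(p[:2]+x*bx+y*by),z])
        h=cv2.convexHull(proj(d,np.array(pts)).astype(np.float32))
        im=np.zeros((420*4,560*4),np.uint8);cv2.fillConvexPoly(im,np.int32(h*4+2),1);return cv2.resize(im.astype(np.float32),(560,420),interpolation=cv2.INTER_AREA)
    from scipy.optimize import minimize
    f=lambda p:np.abs(mk(p)-m).sum()
    r=minimize(f,[.525,-.19,-1.2],method="Nelder-Mead",options=dict(initial_simplex=[[.525,-.19,-1.2],[.545,-.19,-1.2],[.525,-.17,-1.2],[.525,-.19,-1.1]]))
    print(c,r.x,r.fun,m.sum())
for n in("pedal_pad","cup_b_mid","bottle"):
    for q in spotter.recognise("top",n):print(n,q["at"],q["p"])
E
```

```text
((0.5317223072052002, -0.1785782128572464), (0.2462504506111145, 0.21603716909885406), 19.133596420288086)
[[ 0.37999344 -0.1168839 ]
 [ 0.45080435 -0.3209865 ]
 [ 0.6834512  -0.24027252]
 [ 0.61264026 -0.03616992]]
top [ 0.53824145 -0.18939944 -1.23162597] 233.0625 8193
scene [ 0.53686231 -0.18789167 -1.22876954] 201.25 7536
pedal_pad [0.44, -0.1846, 0.077] 0.75
cup_b_mid [0.504, -0.4377, 0.053] 0.61
bottle [0.6289, 0.2019, 0.0664] 0.8
```

send_rows --pt "-35 -33 0 0 0" --pt "-70 -66 0 0 0" --pt "-105 -99 0 0 0" --pt "-140 -132 0 0 0" --pt "-175 -165 0 0 0"

```text
t: 1.85
tcp_pos: [0.3031, 0.3256, 0.2505]
ee_rot: [0.17, 0.985, 0.0, 0.0]
ft_force: [1.6, -0.4, -0.7]
finger_gap: 0.0855
```

send_rows --pt "-35 -33 0 -1 0" --pt "-70 -66 0 -2 0" --pt "-105 -99 0 -3 0" --pt "-140 -132 0 -4 0" --pt "-175 -165 0 -5 0"

```text
t: 2.35
tcp_pos: [0.4081, 0.121, 0.2504]
ee_rot: [-0.087, 0.996, 0.0, 0.0]
ft_force: [0.7, 0.2, -0.5]
finger_gap: 0.0854
```

```bash
cat >> h.py <<'E'
A=-1.2302;O=np.array([.5375,-.1887]);X=np.array([np.cos(A),np.sin(A)]);Y=np.array([-X[1],X[0]])
def b2w(x,y,z=0):return np.r_[O+X*x+Y*y,z]
def plan(target,yaw_axis=None):
    """target xyz world; yaw_axis: world dir for tool y"""
    s=env.read_state();q=R.from_quat(s["ee_rot"]);M=q.as_matrix();p=s["tcp_pos"]
    rel=p[:2]-O
    print("t %.2f"%s["t"],"tcp",p.round(4),"bin",np.round([rel@X,rel@Y],4),"F",s["ft_force"].round(1),"gap",round(s["finger_gap"],4),"j",s["qpos"].round(2))
    if target is not None:print(" shift mm",((np.array(target)-p)@M*1000).round(1))
    if yaw_axis is not None:
        a=M.T@np.r_[yaw_axis,0];th=np.degrees(np.arctan2(-a[0],a[1]));th=(th+90)%180-90
        print(" turn",round(th/6,2),"tooly",M[:,1].round(2))
E
python3 - <<'E'
from h import *
plan(b2w(-.18,0,.17),X)
d=capture("top");print(back(d,[279,240],.074),b2w(-.123,0))
E
```

```text
t 2.35 tcp [0.4081 0.121  0.2504] bin [-0.3351 -0.0186] F [ 0.7  0.2 -0.5] gap 0.0854 j [-0.19  0.5  -0.28  1.99  0.21  0.68  1.14]
 shift mm [ -44.  -149.9   80.5]
 turn -1.59 tooly [-0.17  0.98  0.  ]
[[ 0.49341456 -0.06827413  0.074     ]] [ 0.49641195 -0.07276566  0.        ]
```

send_rows --pt "-15 -45 0 -0.5 0" --pt "-30 -90 20 -1 0" --pt "-44 -130 50 -1.59 0" --pt "-44 -142 80 -1.59 0" --pt "-44 -142 80 -1.59 0"

```text
t: 2.9
tcp_pos: [0.4738, -0.0119, 0.1674]
ee_rot: [-0.165, 0.986, 0.0, -0.002]
ft_force: [-0.1, 0.3, 0.7]
finger_gap: 0.0858
```

```bash
python3 - <<'E'
from h import *
plan(b2w(-.182,0,.12),X)
d=capture("scene");im=d["image"][:,:,::-1].copy();c=im[130:330,180:400]
a=cv2.resize(c,None,fx=2,fy=2,interpolation=cv2.INTER_CUBIC)
w=capture("wrist");print(w["T_tool_cam"])
b=w["image"][:,:,::-1][:400,:]
b=cv2.resize(b,(360,258));out=np.zeros((400,800,3),np.uint8);out[:,:440]=a;out[:258,440:]=b
cv2.imwrite("pics/a1.png",out)
E
```

```text
t 2.90 tcp [ 0.4738 -0.0119  0.1674] bin [-0.188 -0.001] F [-0.1  0.3  0.7] gap 0.0858 j [ 0.12  0.71 -0.28  1.94  0.35  0.55  1.5 ]
 shift mm [-1.3 -6.  47.4]
 turn -0.08 tooly [-0.33  0.95  0.  ]
[[ 3.43447972e-04 -9.63587393e-01 -2.67393377e-01  6.72791685e-02]
 [ 9.99999854e-01  4.42398953e-04 -3.09813702e-04  7.92933657e-04]
 [ 4.16827128e-04 -2.67393232e-01  9.63587404e-01 -1.23385446e-01]
 [ 0.00000000e+00  0.00000000e+00  0.00000000e+00  1.00000000e+00]]
```

View pics/a1.png

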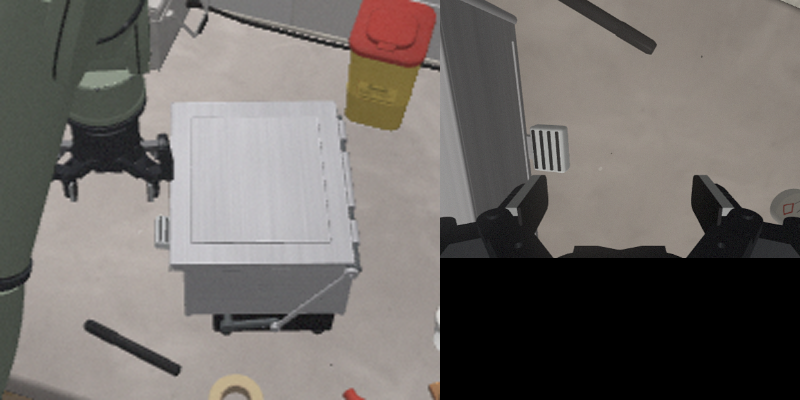

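The scene view shows the pad's ribs at about full-image (261,245), and the gripper's outer knuckle (265,201) close to the lid's left edge. I'll measure both.

```bash
python3 - <<'E'
from h import *
d=capture("scene")
def b(p):r=p[:2]-O;return np.round([r@X,r@Y,p[2]],4)
for z in(.2,.23,.26):print("knuckle",b(back(d,[265.5,201.5],z)[0]))
for z in(.15,.16):print("tip",b(back(d,[216,229],z)[0]),b(back(d,[260,228],z)[0]))
print("pad scene",b(back(d,[261.5,245.5],.081)[0]))
w=capture("wrist");s=env.read_state();T=np.array(w["T_tool_cam"]);M=R.from_quat(s["ee_rot"]).as_matrix()
Rw=M@T[:3,:3];tw=s["tcp_pos"]+M@T[:3,3]
f=dict(rvec=cv2.Rodrigues(Rw.T)[0],tvec=-Rw.T@tw,intrinsics=w["intrinsics"])
print(w["intrinsics"])
for px in([171,229],[141,195],[195,195],[198,265],[145,265]):print("wrist pad",px,b(back(f,px,.081)[0]))
# project pts
for P in([-.140,-.022,.083],[-.140,.022,.083],[-.118,-.12,.193],[-.118,.12,.193]):print(P,proj(f,b2w(*P)).round(1))
cv2.imwrite("pics/w1.png",w["image"][:,:,::-1])
for n in("pedal_pad","pedal","lid"):print(n,[(b(np.array(q["at"])),q["p"]) for q in spotter.recognise("wrist",n)])
E
```

```text
knuckle [-0.1171  0.0472  0.2   ]
knuckle [-0.1162  0.0234  0.23  ]
knuckle [-0.1154 -0.0004  0.26  ]
tip [-0.238   0.0031  0.15  ] [-0.1313  0.0049  0.15  ]
tip [-0.2365 -0.004   0.16  ] [-0.1309 -0.0023  0.16  ]
pad scene [-0.1296 -0.0003  0.081 ]
[[375.83523647   0.         279.12423407]
 [  0.         375.83523647 212.26058548]
 [  0.           0.           1.        ]]
wrist pad [171, 229] [-0.1266  0.0037  0.081 ]
wrist pad [141, 195] [-0.1107 -0.0172  0.081 ]
wrist pad [195, 195] [-0.1422 -0.0171  0.081 ]
wrist pad [198, 265] [-0.1413  0.027   0.081 ]
wrist pad [145, 265] [-0.1087  0.027   0.081 ]
[-0.14, -0.022, 0.083] [[189.8 187.4]]
[-0.14, 0.022, 0.083] [[194.7 258.6]]
[-0.118, -0.12, 0.193] [[ -51.7 -142.6]]
[-0.118, 0.12, 0.193] [[ 94.1 598. ]]
pedal_pad [(array([-0.1259,  0.0053,  0.0805]), 0.67)]
pedal [(array([-0.1269,  0.004 ,  0.0818]), 0.88)]
lid [(array([-0.1117, -0.0351,  0.1925]), 0.72)]
```

View pics/w1.png

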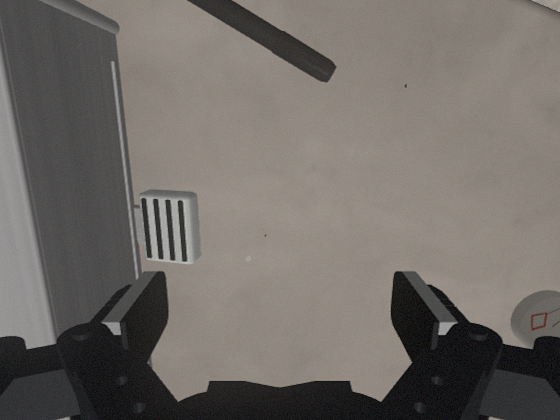

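Measured at fully open: finger back 57 mm out, elbow about 72 mm out and roughly 95 mm above the tip. The pad is at bin (-0.125, 0.004). The tool can't be leaned over, so I plan to press the pad's front edge from above. Later I'd ease it up by friction on its front face. First I'll try that friction hold with the lid shut.

send_rows --pt "-2 10 0 -0.08 0" --pt "-4 22 0 -0.08 0" --pt "-4 22 48 -0.08 0" --pt "-4 22 95 -0.08 0" --pt "-4 22 95 -0.08 0" --grip_force 120

```text
t: 3.75
tcp_pos: [0.469, 0.0135, 0.0714]
ee_rot: [-0.172, 0.985, 0.0, -0.004]
ft_force: [0.1, 0.6, 0.1]
finger_gap: 0.0851
```

send_rows --pt "0 -2 0 0 0" --pt "0 -4 0 0 0" --pt "0 -6 0 0 0" --pt "0 -8 0 0 0" --pt "0 -8 0 0 0"

```text
t: 4.25
tcp_pos: [0.4744, 0.0042, 0.0761]
ee_rot: [-0.171, 0.985, -0.0, 0.001]
ft_force: [0.5, 0.1, -1.3]
finger_gap: 0.0852
```

```bash
python3 - <<'E'
from h import *
plan(b2w(-.2,0.004,.072),X)
E
```

```text
t 4.25 tcp [0.4744 0.0042 0.0761] bin [-0.2029  0.005 ] F [ 0.5  0.1 -1.3] gap 0.0852 j [ 0.01  0.88 -0.16  2.01  0.44  0.29  1.4 ]
 shift mm [ 1.  -2.9  4.1]
 turn 0.03 tooly [-0.34  0.94 -0.  ]
```

send_rows --pt "0 -1 0 0 0" --pt "0 -2 0 0 0" --pt "0 -3 0 0 0" --pt "0 -4 0 0 0" --pt "0 -4 0 0 0"

```text
t: 4.75
tcp_pos: [0.4753, 0.0008, 0.0753]
ee_rot: [-0.171, 0.985, -0.0, -0.0]
ft_force: [0.5, 0.8, 0.1]
finger_gap: 0.0856
```

send_rows --pt "0 -1 0 0 0" --pt "0 -2 0 0 0" --pt "0 -3 0 0 0" --pt "0 -4 0 0 0" --pt "0 -4 0 0 0"

```text
t: 5.25
tcp_pos: [0.4767, -0.003, 0.0753]
ee_rot: [-0.171, 0.985, -0.0, -0.0]
ft_force: [-0.7, -1.0, 0.1]
finger_gap: 0.0854
```

```bash
python3 - <<'E'
from h import *
plan(b2w(-.2,0.004,.072),X)
d=capture("scene");w=capture("wrist")
a=cv2.resize(d["image"][180:280,180:300,::-1],None,fx=3.3,fy=3.3,interpolation=cv2.INTER_CUBIC)
b=cv2.resize(w["image"][:,:,::-1],(400,300));out=np.zeros((330,800,3),np.uint8);out[:a.shape[0],:a.shape[1]]=a;out[:300,400:]=b
cv2.imwrite("pics/a2.png",out)
E
```

```text
t 5.25 tcp [ 0.4767 -0.003   0.0753] bin [-0.1953  0.0047] F [-0.7 -1.   0.1] gap 0.0854 j [ 0.03  0.88 -0.17  2.    0.45  0.3   1.41]
 shift mm [0.7 4.7 3.3]
 turn 0.04 tooly [-0.34  0.94 -0.  ]
```

View pics/a2.png

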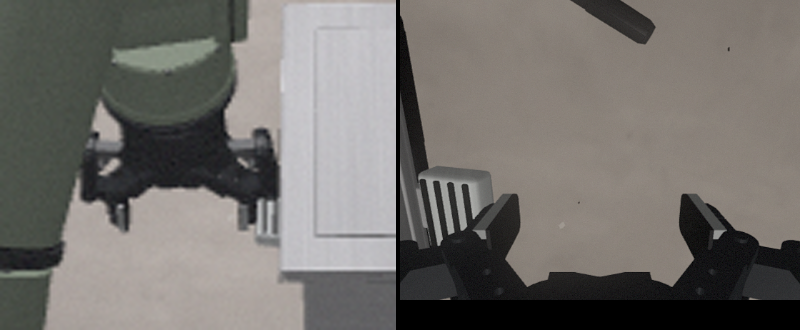

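The scene crop shows the fingertip (250,225) a few mm short of the pad (256,225), and the elbow (277,170) just left of the lid edge (283). I'll convert these to bin coordinates.

```bash
python3 - <<'E'
from h import *
d=capture("scene")
def b(p):r=p[:2]-O;return np.round([r@X,r@Y,p[2]],4)
f=lambda u,v:[180+u/3.3,180+v/3.3]
for n,u,v,zs in(("lid",283,150,(.193,)),("lid",283,250,(.193,)),("elbow",277,170,(.155,.165,.175)),("tip",249,228,(.055,.062,.07)),("pad",256,228,(.078,.083)),("padcorner",257,243,(.083,))):
    for z in zs:print(n,b(back(d,f(u,v),z)[0]))
im=cv2.resize(d["image"][200:270,230:300,::-1],None,fx=8,fy=8,interpolation=cv2.INTER_CUBIC)
cv2.imwrite("pics/a3.png",im)
E
```

```text
lid [-0.1162 -0.0187  0.193 ]
lid [-0.1156 -0.1021  0.193 ]
elbow [-0.1215 -0.0092  0.155 ]
elbow [-0.1211 -0.0162  0.165 ]
elbow [-0.1208 -0.0233  0.175 ]
tip [-0.146   0.0061  0.055 ]
tip [-0.1456  0.0015  0.062 ]
tip [-0.1452 -0.0037  0.07  ]
pad [-0.1395 -0.009   0.078 ]
pad [-0.1392 -0.0123  0.083 ]
padcorner [-0.1383 -0.0258  0.083 ]
```

View pics/a3.png

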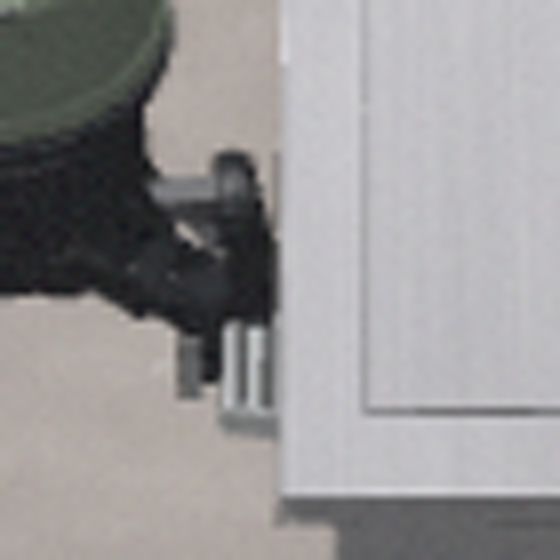

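The elbow sticks out about 24 mm beyond the fingertip, so a square approach would touch the lid. Turning the gripper 40° and going lower makes clearance, so I'll back off and do that.

send_rows --pt "0 10 0 0 0" --pt "-8 18 5 1.4 0" --pt "-16 18 10 2.8 0" --pt "-25 18 17 4.2 0" --pt "-25 18 17 5.6 0"

```text
t: 5.9
tcp_pos: [0.4945, 0.0238, 0.0576]
ee_rot: [0.123, 0.992, 0.0, -0.0]
ft_force: [-0.8, -0.3, 0.0]
finger_gap: 0.0853
```

send_rows --pt "0 0 0 1.1 0" --pt "0 0 0 1.1 0" --pt "0 0 0 1.1 0" --pt "0 0 0 1.1 0" --pt "0 0 0 1.1 0"

```text
t: 6.4
tcp_pos: [0.4941, 0.0225, 0.0583]
ee_rot: [0.177, 0.984, -0.0, -0.0]
ft_force: [0.5, 0.4, 0.8]
finger_gap: 0.0856
```

```bash
python3 - <<'E'
from h import *
plan(b2w(-.198,0.030,.058),X)
plan(b2w(-.188,0.030,.058))
E
```

```text
t 6.40 tcp [0.4941 0.0225 0.0583] bin [-0.2136  0.0296] F [0.5 0.4 0.8] gap 0.0856 j [-0.09  0.92 -0.04  1.94  0.11  0.28  0.99]
 shift mm [-10.3 -11.7   0.3]
 turn -6.65 tooly [ 0.35  0.94 -0.  ]
t 6.40 tcp [0.4941 0.0225 0.0583] bin [-0.2136  0.0296] F [0.5 0.4 0.8] gap 0.0856 j [-0.09  0.92 -0.04  1.94  0.11  0.28  0.99]
 shift mm [-16.7 -19.4   0.3]
```

send_rows --pt "-3 -4 0 0 0" --pt "-6 -7 0 0 0" --pt "-9 -11 0 0 0" --pt "-11 -13 0 0 0" --pt "-12 -14 0 0 0"

```text
t: 6.9
tcp_pos: [0.5006, 0.0047, 0.0583]
ee_rot: [0.178, 0.984, -0.0, -0.0]
ft_force: [0.2, 0.1, -0.3]
finger_gap: 0.0853
```

send_rows --pt "-0.6 -0.8 0 0 0" --pt "-1.2 -1.6 0 0 0" --pt "-1.8 -2.4 0 0 0" --pt "-2.4 -3 0 0 0" --pt "-2.4 -3 0 0 0"

```text
t: 7.4
tcp_pos: [0.5017, 0.0015, 0.0583]
ee_rot: [0.178, 0.984, -0.0, -0.0]
ft_force: [-0.2, 0.5, -0.5]
finger_gap: 0.0855
```

send_rows --pt "-0.6 -0.8 0 0 0" --pt "-1.2 -1.6 0 0 0" --pt "-1.8 -2.4 0 0 0" --pt "-2.4 -3 0 0 0" --pt "-2.4 -3 0 0 0"

```text
t: 7.9
tcp_pos: [0.5027, -0.0016, 0.0582]
ee_rot: [0.177, 0.984, 0.0, -0.0]
ft_force: [-1.4, 5.7, 0.4]
finger_gap: 0.0853
```

```bash
python3 - <<'E'
from h import *
plan(None)
d=capture("scene")
im=cv2.resize(d["image"][200:270,230:300,::-1],None,fx=8,fy=8,interpolation=cv2.INTER_CUBIC)
cv2.imwrite("pics/a4.png",im)
E
```

```text
t 7.90 tcp [ 0.5027 -0.0016  0.0582] bin [-0.188   0.0297] F [-1.4  5.7  0.4] gap 0.0853 j [-0.03  0.93 -0.05  1.92  0.13  0.3   1.03]
```

View pics/a4.png

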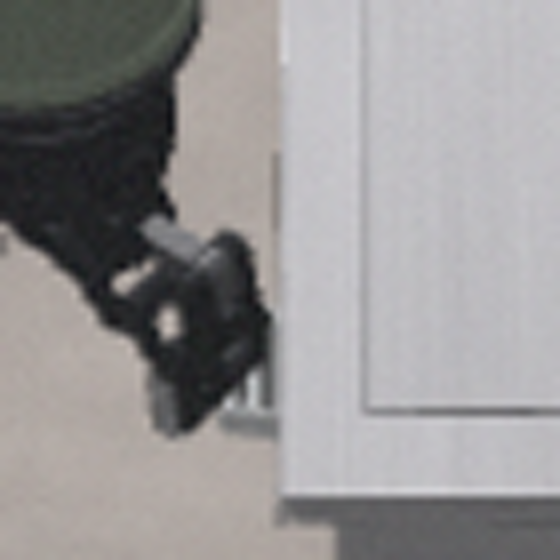

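send_rows --pt "-0.6 -0.8 0 0 0" --pt "-1.3 -1.5 0 0 0" --pt "-1.3 -1.5 0 0 0" --pt "-1.3 -1.5 0 0 0" --pt "-1.3 -1.5 0 0 0"

```text
t: 8.45
tcp_pos: [0.5028, -0.0022, 0.0582]
ee_rot: [0.177, 0.984, 0.001, -0.001]
ft_force: [-5.3, 14.4, 3.7]
finger_gap: 0.0856
```

```bash
python3 - <<'E'
from h import *
plan(None)
E
```

```text
t 8.45 tcp [ 0.5028 -0.0022  0.0582] bin [-0.1874  0.0296] F [-5.3 14.4  3.7] gap 0.0856 j [-0.03  0.93 -0.05  1.91  0.13  0.31  1.03]
```

send_rows --pt "-1 -1.2 0 0 0" --pt "-2 -2.4 0 0 0" --pt "-2.6 -3 0 0 0" --pt "-2.6 -3 0 0 0" --pt "-2.6 -3 0 0 0"

```text
t: 8.95
tcp_pos: [0.503, -0.003, 0.0582]
ee_rot: [0.176, 0.984, 0.002, -0.003]
ft_force: [-15.1, 35.2, 10.6]
finger_gap: 0.0853
```

send_rows --pt "0 0 1 0 0" --pt "0 0 2 0 0" --pt "0 0 3 0 0" --pt "0 0 3 0 0" --pt "0 0 3 0 0"

```text
t: 9.45
tcp_pos: [0.5028, -0.0025, 0.0552]
ee_rot: [0.176, 0.984, 0.003, -0.003]
ft_force: [-17.2, 39.4, 12.3]
finger_gap: 0.0857
```

```bash
python3 - <<'E'
from h import *
plan(None)
E
```

```text
t 9.45 tcp [ 0.5028 -0.0025  0.0552] bin [-0.1871  0.0295] F [-17.2  39.4  12.3] gap 0.0857 j [-0.02  0.93 -0.06  1.91  0.13  0.3   1.03]
```

```bash
cat >> h.py <<'E'
def lidpose(th,d):
    pts=[]
    for h,r0,r1 in((.010,.004,.212),(-.005,.004,.212)):
        for r in(r0,r1):
            for y in(-.12,.12):
                pts.append(b2w(.094-r*np.cos(th)+h*np.sin(th),y,.183+r*np.sin(th)+h*np.cos(th)))
    return cv2.convexHull(proj(d,np.array(pts)).astype(np.float32))
def lidangle():
    res=[]
    for c in("top","scene"):
        d=capture(c);ms=spotter.masks_of(c,"lid")
        if not ms:print(c,"no lid");continue
        m=ms[0]["region"];best=[]
        for th in np.arange(0,1.9,.02):
            im=np.zeros((420,560),np.uint8);cv2.fillConvexPoly(im,np.int32(np.round(lidpose(th,d))),1)
            best.append(((im&m).sum()/max(1,(im|m).sum()),th))
        i,th=max(best);res.append((c,round(th,2),round(i,2),round(ms[0]["p"],2)))
    print("lid angle",res)
E
python3 - <<'E'
from h import *
lidangle()
E
```

```text
lid angle [('top', np.float64(0.14), np.float64(0.98), 0.63), ('scene', np.float64(0.16), np.float64(0.95), 0.8)]
```

The lid followed to about 0.15 rad, so the friction contact carries the pedal. I'll continue pressing down.

send_rows --pt "0 0 2 0 0" --pt "0 0 4 0 0" --pt "0 0 6 0 0" --pt "0 0 8 0 0" --pt "0 0 10 0 0"

```text
t: 10.15
tcp_pos: [0.5024, -0.0014, 0.045]
ee_rot: [0.175, 0.984, 0.003, -0.003]
ft_force: [-19.4, 48.6, 9.8]
finger_gap: 0.0856
```

```bash
python3 - <<'E'
from h import *
plan(None);lidangle()
E
```

```text
t 10.15 tcp [ 0.5024 -0.0014  0.045 ] bin [-0.1883  0.0295] F [-19.4  48.6   9.8] gap 0.0856 j [-0.03  0.95 -0.06  1.91  0.13  0.28  1.03]
lid angle [('top', np.float64(0.58), np.float64(0.97), 0.76), ('scene', np.float64(0.58), np.float64(0.95), 0.77)]
```

send_rows --pt "0 0 3 0 0" --pt "0 0 6 0 0" --pt "0 0 9 0 0" --pt "0 0 11 0 0" --pt "0 0 12 0 0"

```text
t: 10.85
tcp_pos: [0.5021, -0.001, 0.0325]
ee_rot: [0.175, 0.985, 0.003, -0.004]
ft_force: [-19.0, 49.4, 2.4]
finger_gap: 0.0851
```

send_rows --pt "0 0 3 0 0" --pt "0 0 6 0 0" --pt "0 0 9 0 0" --pt "0 0 11 0 0" --pt "0 0 12 0 0"

```text
t: 11.35
tcp_pos: [0.5024, -0.0017, 0.0203]
ee_rot: [0.175, 0.984, 0.003, -0.004]
ft_force: [-15.6, 42.2, -5.9]
finger_gap: 0.0854
```

```bash
python3 - <<'E'
from h import *
plan(None);lidangle()
E
```

```text
t 11.35 tcp [ 0.5024 -0.0017  0.0203] bin [-0.188   0.0294] F [-15.6  42.2  -5.9] gap 0.0854 j [-0.03  1.   -0.05  1.92  0.14  0.23  1.03]
lid angle [('top', np.float64(1.64), np.float64(0.93), 0.83), ('scene', np.float64(1.64), np.float64(0.91), 0.69)]
```

send_rows --pt "0 0 3 0 0" --pt "3 3.5 4 0 0" --pt "6 7 4 0 0" --pt "13 15 4 0 0" --pt "26 31 4 0 0"

```text
t: 12.05
tcp_pos: [0.4915, 0.0299, 0.0174]
ee_rot: [0.179, 0.984, -0.0, 0.0]
ft_force: [-0.2, 1.5, 0.2]
finger_gap: 0.0854
```

send_rows --pt "0 0 0 0 0" --pt "0 5 -20 0 0" --pt "0 15 -60 0 0" --pt "0 25 -105 0 0" --pt "0 35 -150 0 0"

```text
t: 12.55
tcp_pos: [0.5035, 0.0634, 0.1692]
ee_rot: [0.178, 0.984, -0.0, -0.0]
ft_force: [0.1, 1.1, -0.7]
finger_gap: 0.0854
```

```bash
python3 - <<'E'
from h import *
lidangle()
bt=[]
for c in("top","scene"):
    for n in("bottle","small_bottle_mid","tall_bottle_mid","cup_a_mid"):
        print(c,n,[(np.round(q["at"],4),round(q["p"],2)) for q in spotter.recognise(c,n)[:3]])
d=capture("scene")
def b(p):r=p[:2]-O;return np.round([r@X,r@Y,p[2]],4)
print("small bin",[b(np.array(q["at"])) for q in spotter.recognise("scene","small_bottle_mid")])
d=capture("top")
m=spotter.masks_of("top","bottle")[0]["region"];v,u=np.nonzero(m);print("px",u.mean(),v.mean(),u.min(),u.max(),v.min(),v.max())
a=cv2.resize(d["image"][130:300,150:400,::-1],None,fx=3,fy=3,interpolation=cv2.INTER_CUBIC);cv2.imwrite("pics/a5.png",a)
plan([.624,.201,.25],[1,0])
E
```

```text
lid angle [('top', np.float64(1.84), np.float64(0.95), 0.65), ('scene', np.float64(1.82), np.float64(0.93), 0.65)]
top bottle [(array([0.6277, 0.2111, 0.0693]), 0.65)]
top small_bottle_mid [(array([ 0.5325, -0.2028,  0.1314]), 0.47)]
top tall_bottle_mid [(array([0.4931, 0.2326, 0.0948]), 0.76)]
top cup_a_mid [(array([0.7085, 0.082 , 0.0546]), 0.79)]
scene bottle [(array([0.6095, 0.2077, 0.049 ]), 0.6)]
scene small_bottle_mid [(array([ 0.5223, -0.2014,  0.1268]), 0.63)]
scene tall_bottle_mid []
scene cup_a_mid [(array([0.6984, 0.0823, 0.0532]), 0.79)]
small bin [array([ 0.0091, -0.0206,  0.1265]), array([ 0.1253, -0.0023,  0.296 ]), array([-0.0222, -0.0943,  0.0714])]
px 176.76300578034682 188.48554913294797 171 185 180 200
t 13.35 tcp [0.5036 0.0632 0.1672] bin [-0.2488  0.0522] F [-0.2  0.3 -0.7] gap 0.0852 j [-0.16  0.73 -0.05  1.83  0.07  0.58  0.96]
 shift mm [-64.6 171.1 -82.9]
 turn 11.59 tooly [ 0.35  0.94 -0.  ]
```

View pics/a5.png

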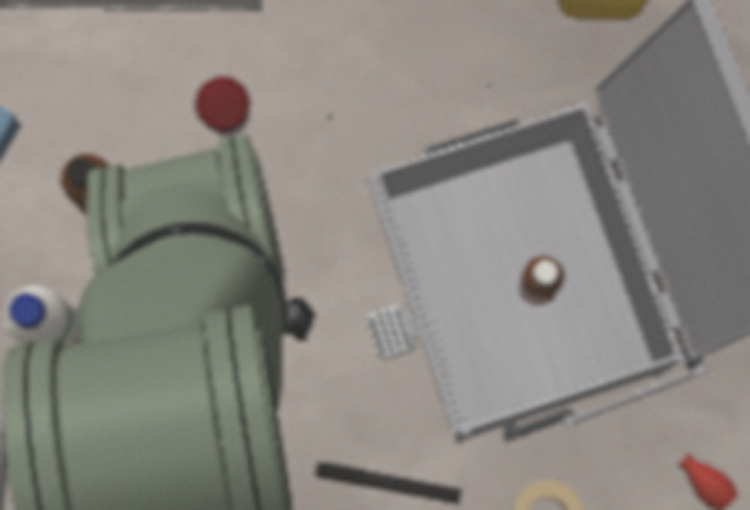

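The lid stands open at about 1.84 rad. The small bottle is near the middle of the floor (crop 545,275), so there is free space at bin +y. Going to the brown bottle.

send_rows --pt "0 5 -40 0 0" --pt "-15 45 -75 0 0" --pt "-30 85 -83 0 0" --pt "-48 128 -83 0 0" --pt "-65 171 -83 0 0"

```text
t: 13.85
tcp_pos: [0.6253, 0.2022, 0.2509]
ee_rot: [0.178, 0.984, 0.0, 0.0]
ft_force: [0.5, -0.9, -1.1]
finger_gap: 0.0854
```

send_rows --pt "0 0 0 0 0" --pt "0 0 0 0 0" --pt "0 0 0 0 0" --pt "0 0 0 0 0" --pt "0 0 0 0 0"

```text
t: 14.35
tcp_pos: [0.6242, 0.2001, 0.2507]
ee_rot: [0.178, 0.984, -0.0, 0.0]
ft_force: [-0.6, 0.7, 1.0]
finger_gap: 0.0851
```

```bash
cat >> h.py <<'E'
def wristcam():
    s=env.read_state();w=capture("wrist");T=np.array(w["T_tool_cam"]);M=R.from_quat(s["ee_rot"]).as_matrix()
    Rw=M@T[:3,:3];tw=s["tcp_pos"]+M@T[:3,3]
    return dict(rvec=cv2.Rodrigues(Rw.T)[0],tvec=-Rw.T@tw,intrinsics=w["intrinsics"],image=w["image"])
E
python3 - <<'E'
from h import *
plan([.624,.201,.25])
f=wristcam()
for q in spotter.recognise("wrist","bottle"):print(q)
m=spotter.masks_of("wrist","bottle")
if m:
    m=m[0]["region"];v,u=np.nonzero(m);print(u.min(),u.max(),v.min(),v.max())
    g=f["image"].astype(int).max(2);k=m&(g<55);v2,u2=np.nonzero(k)
    print("dark",len(u2),u2.min(),u2.max(),v2.min(),v2.max())
print("expected cap",proj(f,[[.624,.201,.095],[.624,.201,.066]]))
cv2.imwrite("pics/w2.png",f["image"][:,:,::-1])
# small bottle cap in bin
d=capture("top");p=back(d,[331.7,220.7],.149)[0];r=p[:2]-O;print("small",r@X,r@Y)
E
```

```text
t 14.35 tcp [0.6242 0.2001 0.2507] bin [-0.3375  0.2116] F [-0.6  0.7  1. ] gap 0.0851 j [-0.34  0.84 -0.04  1.14  0.03  1.15  0.83]
 shift mm [0.5 0.7 0.7]
{'at': [0.6272, 0.2133, 0.0737], 'p': 0.57}
266 324 159 224
dark 503 269 311 182 220
expected cap [[279.09401766 199.3868967 ]
 [279.14304566 191.24688383]]
small 0.01175378566275012 -0.007056309182491375
```

View pics/w2.png

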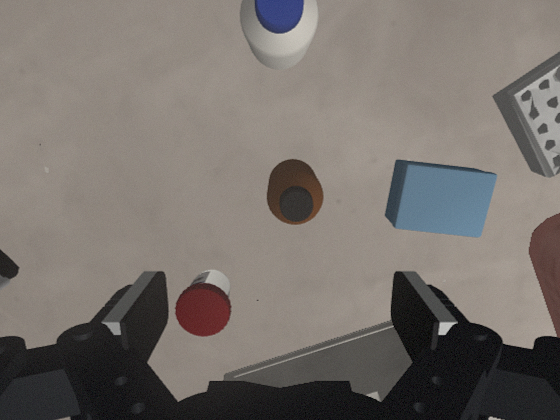

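The black cap is at (297,204), which puts the bottle 13 mm along tool y and −3 mm in tool x from the TCP. Going down and gripping the neck.

send_rows --pt "-3 14 40 0 0" --pt "-3 14 85 0 0" --pt "-3 14 125 0 0" --pt "-3 14 150 0 0" --pt "-3 14 162 0 0" --grip_force 30

```text
t: 15.05
tcp_pos: [0.6312, 0.2125, 0.086]
ee_rot: [0.178, 0.984, -0.001, -0.001]
ft_force: [-0.0, -0.6, 1.3]
finger_gap: 0.0855
```

send_rows --pt "0 0 0 0 0" --pt "0 0 0 0 120" --pt "0 0 0 0 200" --pt "0 0 0 0 220" --pt "0 0 0 0 220"

```text
t: 15.55
tcp_pos: [0.6323, 0.2129, 0.089]
ee_rot: [0.178, 0.984, 0.0, 0.0]
ft_force: [-0.3, 0.8, -0.3]
finger_gap: 0.0282
```

send_rows --pt "0 0 0 0 220" --pt "0 0 0 0 220" --pt "0 0 0 0 220" --pt "0 0 0 0 220" --pt "0 0 0 0 220"

```text
t: 16.05
tcp_pos: [0.6324, 0.2128, 0.0889]
ee_rot: [0.178, 0.984, 0.0, 0.0]
ft_force: [-1.2, -0.0, 6.9]
finger_gap: 0.0257
```

```bash
python3 - <<'E'
from h import *
plan(b2w(-.02,.06,.30))
E
```

```text
t 16.05 tcp [0.6324 0.2128 0.0889] bin [-0.3467  0.2236] F [-1.2 -0.   6.9] gap 0.0257 j [-0.36  1.05 -0.04  1.26  0.04  0.84  0.81]
 shift mm [ -84.8 -355.4 -211.2]
```

send_rows --pt "0 0 -3 0 220" --pt "0 0 -30 0 220" --pt "0 0 -80 0 220" --pt "0 0 -130 0 220" --pt "0 0 -180 0 220"

```text
t: 16.55
tcp_pos: [0.6317, 0.2127, 0.2706]
ee_rot: [0.178, 0.984, -0.0, -0.0]
ft_force: [0.6, 0.2, -0.9]
finger_gap: 0.026
```

send_rows --pt "-5 -30 -20 0 220" --pt "-15 -70 -32 0 220" --pt "-25 -112 -32 0 220" --pt "-35 -155 -32 0 220" --pt "-47 -195 -32 0 220"

```text
t: 17.05
tcp_pos: [0.6073, 0.0119, 0.3007]
ee_rot: [0.178, 0.984, -0.0, 0.0]
ft_force: [0.9, -0.4, -1.1]
finger_gap: 0.0259
```

```bash
python3 - <<'E'
from h import *
plan(b2w(-.02,.063,.30));lidangle()
f=capture("scene")
print([(q["at"],q["p"]) for q in spotter.recognise("scene","bottle")])
E
```

```text
t 17.05 tcp [0.6073 0.0119 0.3007] bin [-0.1657  0.1328] F [ 0.9 -0.4 -1.1] gap 0.0259 j [-0.05  0.71 -0.06  1.27  0.04  1.16  1.11]
 shift mm [ -40.2 -156.5    0.8]
lid angle [('top', np.float64(1.82), np.float64(0.94), 0.86), ('scene', np.float64(1.82), np.float64(0.92), 0.68)]
[([0.5885, 0.0071, 0.2604], 0.64)]
```

send_rows --pt "-10 -40 0 0 220" --pt "-20 -80 0 0 220" --pt "-30 -118 0 0 220" --pt "-40 -148 0 0 220" --pt "-40 -156 0 0 220"

```text
t: 17.85
tcp_pos: [0.5907, -0.1492, 0.3001]
ee_rot: [0.179, 0.984, -0.001, -0.0]
ft_force: [0.4, -0.5, -0.6]
finger_gap: 0.0258
```

send_rows --pt "0 0 0 0 220" --pt "0 0 0 0 220" --pt "0 0 20 0 220" --pt "0 0 45 0 220" --pt "0 0 65 0 220"

```text
t: 18.35
tcp_pos: [0.5911, -0.1443, 0.2342]
ee_rot: [0.176, 0.984, 0.0, -0.0]
ft_force: [0.8, -0.3, -1.2]
finger_gap: 0.0259
```

```bash
python3 - <<'E'
from h import *
plan(b2w(-.02,.063,.163))
d=capture("scene");w=wristcam()
a=cv2.resize(d["image"][150:300,240:380,::-1],(400,429),interpolation=cv2.INTER_CUBIC)
b=cv2.resize(w["image"][:,:,::-1],(400,300));out=np.zeros((430,800,3),np.uint8);out[:429,:400]=a;out[:300,400:]=b
cv2.imwrite("pics/a6.png",out)
E
```

```text
t 18.35 tcp [ 0.5911 -0.1443  0.2342] bin [-0.0239  0.0654] F [ 0.8 -0.3 -1.2] gap 0.0259 j [ 0.22  0.78 -0.07  1.37  0.06  0.99  1.35]
 shift mm [-0.7 -4.5 71.2]
```

View pics/a6.png

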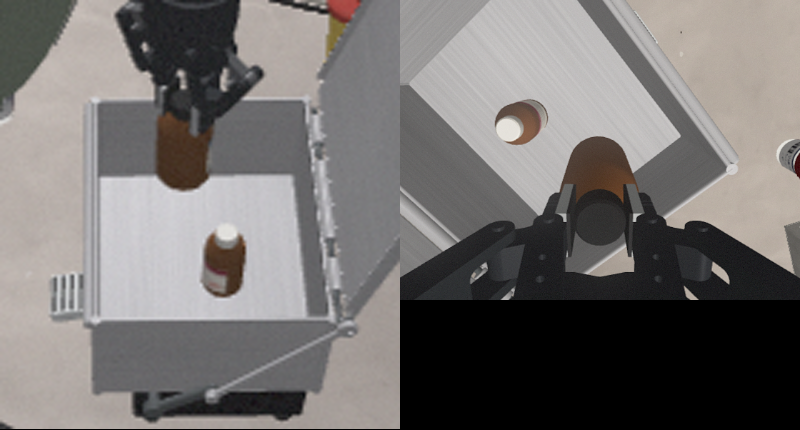

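The brown bottle hangs upright in the far half of the bin (185,150), and the small bottle at (225,260) is well clear. Lowering it.

send_rows --pt "0 0 20 0 220" --pt "0 0 40 0 220" --pt "0 0 55 0 220" --pt "0 0 63 0 220" --pt "0 0 66 0 220"

```text
t: 18.95
tcp_pos: [0.5912, -0.1457, 0.1696]
ee_rot: [0.177, 0.984, 0.0, 0.0]
ft_force: [-0.1, 0.1, -0.4]
finger_gap: 0.0258
```

send_rows --pt "0 0 1 0 220" --pt "0 0 2 0 220" --pt "0 0 3 0 220" --pt "0 0 4 0 220" --pt "0 0 4 0 220"

```text
t: 19.45
tcp_pos: [0.5909, -0.1465, 0.1654]
ee_rot: [0.178, 0.984, -0.0, -0.0]
ft_force: [0.0, -0.2, -0.8]
finger_gap: 0.0261
```

send_rows --pt "0 0 1 0 220" --pt "0 0 2 0 220" --pt "0 0 2.5 0 220" --pt "0 0 2.5 0 220" --pt "0 0 2.5 0 220"

```text
t: 19.95
tcp_pos: [0.5909, -0.1465, 0.1629]
ee_rot: [0.178, 0.984, -0.0, 0.0]
ft_force: [0.3, -0.0, 1.7]
finger_gap: 0.0257
```

send_rows --pt "0 0 1 0 220" --pt "0 0 1 0 200" --pt "0 0 1 0 170" --pt "0 0 1 0 130" --pt "0 0 1 0 110"

```text
t: 20.45
tcp_pos: [0.5908, -0.1464, 0.1616]
ee_rot: [0.178, 0.984, -0.0, -0.0]
ft_force: [-0.2, 0.1, -0.1]
finger_gap: 0.0489
```

send_rows --pt "0 0 0 0 110" --pt "0 0 0 0 110" --pt "0 0 -10 0 110" --pt "0 0 -40 0 110" --pt "0 0 -80 0 110"

```text
t: 20.95
tcp_pos: [0.5903, -0.1463, 0.2424]
ee_rot: [0.178, 0.984, 0.0, -0.001]
ft_force: [0.9, 0.2, 0.5]
finger_gap: 0.0488
```

send_rows --pt "0 0 -40 0 110" --pt "0 10 -60 0 60" --pt "0 30 -60 0 0" --pt "0 60 -60 0 0" --pt "0 90 -60 0 0"

```text
t: 21.45
tcp_pos: [0.6226, -0.0613, 0.3028]
ee_rot: [0.178, 0.984, -0.0, 0.0]
ft_force: [0.7, 0.9, -0.4]
finger_gap: 0.0856
```

```bash
python3 - <<'E'
from h import *
plan(b2w(-.215,.0296,.30),X);lidangle()
f=wristcam()
def b(p):p=np.array(p);r=p[:2]-O;return np.round([r@X,r@Y,p[2]],4)
for c in("top","scene"):
    for n in("bottle","small_bottle_mid"):print(c,n,[(b(q["at"]),round(q["p"],2)) for q in spotter.recognise(c,n)[:3]])
d=capture("scene")
a=cv2.resize(d["image"][150:300,240:380,::-1],(400,429),interpolation=cv2.INTER_CUBIC)
b=cv2.resize(f["image"][:,:,::-1],(400,300));out=np.zeros((430,800,3),np.uint8);out[:429,:400]=a;out[:300,400:]=b
cv2.imwrite("pics/a7.png",out)
E
```

```text
t 21.45 tcp [ 0.6226 -0.0613  0.3028] bin [-0.0917  0.1227] F [ 0.7  0.9 -0.4] gap 0.0856 j [ 0.07  0.75 -0.06  1.19  0.05  1.21  1.22]
 shift mm [150.6  34.6   2.7]
 turn -6.67 tooly [0.35 0.94 0.  ]
lid angle [('top', np.float64(1.82), np.float64(0.94), 0.71), ('scene', np.float64(1.82), np.float64(0.91), 0.66)]
top bottle [(array([-0.0214,  0.0536,  0.1438]), 0.49)]
top small_bottle_mid [(array([ 0.0145, -0.0103,  0.135 ]), 0.52)]
scene bottle [(array([-0.0211,  0.0464,  0.1401]), 0.96), (array([-0.0275, -0.0938,  0.073 ]), 0.68), (array([ 0.226 , -0.1201,  0.0585]), 0.47)]
scene small_bottle_mid [(array([ 0.0089, -0.0174,  0.1273]), 0.74)]
```

View pics/a7.png

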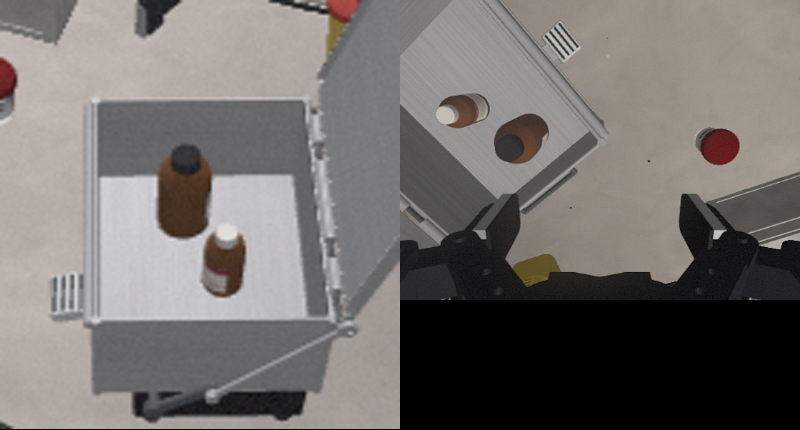

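Both bottles stand upright: brown at crop (185,190), small at (225,260). Now to the pedal, repeating the friction contact at the low end.

send_rows --pt "30 25 0 0 0" --pt "70 46 0 0 0" --pt "110 46 0 0 0" --pt "145 46 20 0 0" --pt "160 46 60 0 0" --grip_force 120

```text
t: 22.45
tcp_pos: [0.4872, 0.0378, 0.2435]
ee_rot: [0.177, 0.984, 0.001, 0.002]
ft_force: [2.7, -0.6, -3.3]
finger_gap: 0.0851
```

send_rows --pt "0 0 40 0 0" --pt "0 0 85 0 0" --pt "0 0 130 0 0" --pt "0 0 165 0 0" --pt "0 0 190 0 0"

```text
t: 22.95
tcp_pos: [0.488, 0.0365, 0.0497]
ee_rot: [0.178, 0.984, -0.0, -0.001]
ft_force: [0.8, -0.1, 0.1]
finger_gap: 0.0854
```

```bash
python3 - <<'E'
from h import *
plan(b2w(-.192,.0296,.019),X)
E
```

```text
t 22.95 tcp [0.488  0.0365 0.0497] bin [-0.2288  0.0285] F [ 0.8 -0.1  0.1] gap 0.0854 j [-0.13  0.94 -0.03  1.96  0.09  0.24  0.99]
 shift mm [-24.5 -27.5  30.7]
 turn -6.67 tooly [ 0.35  0.94 -0.  ]
```

send_rows --pt "0 0 15 0 0" --pt "0 0 31 0 0" --pt "-8 -9 31 0 0" --pt "-16 -18 31 0 0" --pt "-22 -25 31 0 0"

```text
t: 23.45
tcp_pos: [0.5012, 0.0038, 0.0217]
ee_rot: [0.178, 0.984, -0.0, 0.001]
ft_force: [0.8, 0.2, 1.1]
finger_gap: 0.0853
```

send_rows --pt "-1 -1.2 0 0 0" --pt "-2 -2.4 0 0 0" --pt "-3 -3.6 0 0 0" --pt "-4 -4.8 0 0 0" --pt "-4 -4.8 0 0 0"

```text
t: 23.95
tcp_pos: [0.5025, -0.0, 0.0208]
ee_rot: [0.177, 0.984, -0.0, -0.0]
ft_force: [0.7, 0.2, 1.5]
finger_gap: 0.0855
```

```bash
python3 - <<'E'
from h import *
plan(b2w(-.188,.0296,.019))
E
```

```text
t 23.95 tcp [ 0.5025 -0.      0.0208] bin [-0.1895  0.03  ] F [0.7 0.2 1.5] gap 0.0855 j [-0.05  1.   -0.03  1.92  0.12  0.22  1.03]
 shift mm [-0.7 -1.4  1.8]
```

send_rows --pt "-1 -1.2 0 0 0" --pt "-2 -2.4 0 0 0" --pt "-3 -3.6 0 0 0" --pt "-3 -3.6 0 0 0" --pt "-3 -3.6 0 0 0"

```text
t: 24.45
tcp_pos: [0.503, -0.0017, 0.0207]
ee_rot: [0.176, 0.984, 0.001, -0.001]
ft_force: [-8.6, 20.3, 5.7]
finger_gap: 0.0853
```

```bash
python3 - <<'E'
from h import *
plan(None)
E
```

```text
t 24.45 tcp [ 0.503  -0.0017  0.0207] bin [-0.1878  0.0299] F [-8.6 20.3  5.7] gap 0.0853 j [-0.04  1.   -0.04  1.92  0.12  0.23  1.04]
```

send_rows --pt "-1 -1.2 0 0 0" --pt "-2 -2.4 0 0 0" --pt "-3 -3.6 0 0 0" --pt "-3 -3.6 0 0 0" --pt "-3 -3.6 0 0 0"

```text
t: 24.95
tcp_pos: [0.5031, -0.0025, 0.0206]
ee_rot: [0.175, 0.985, 0.003, -0.003]
ft_force: [-17.0, 46.5, 11.8]
finger_gap: 0.0851
```

send_rows --pt "0 0 -1 0 0" --pt "0 0 -2 0 0" --pt "0 0 -3 0 0" --pt "0 0 -4 0 0" --pt "0 0 -5 0 0"

```text
t: 25.45
tcp_pos: [0.5028, -0.0021, 0.0248]
ee_rot: [0.175, 0.985, 0.003, -0.004]
ft_force: [-15.8, 48.9, -8.3]
finger_gap: 0.0856
```

```bash
python3 - <<'E'
from h import *
plan(None);lidangle()
E
```

```text
t 25.45 tcp [ 0.5028 -0.0021  0.0248] bin [-0.1875  0.0297] F [-15.8  48.9  -8.3] gap 0.0856 j [-0.03  0.99 -0.05  1.91  0.12  0.24  1.04]
lid angle [('top', np.float64(1.7), np.float64(0.93), 0.85), ('scene', np.float64(1.68), np.float64(0.92), 0.65)]
```

The pedal is following by friction, with the lid at 1.69 rad. Continuing slowly.

send_rows --pt "0 0 -2 0 0" --pt "0 0 -4 0 0" --pt "0 0 -6 0 0" --pt "0 0 -8 0 0" --pt "0 0 -9 0 0"

```text
t: 26.15
tcp_pos: [0.5026, -0.0012, 0.0341]
ee_rot: [0.175, 0.985, 0.004, -0.004]
ft_force: [-19.9, 55.9, -3.8]
finger_gap: 0.0855
```

```bash
python3 - <<'E'
from h import *
plan(None);lidangle()
E
```

```text
t 26.15 tcp [ 0.5026 -0.0012  0.0341] bin [-0.1884  0.0297] F [-19.9  55.9  -3.8] gap 0.0855 j [-0.03  0.97 -0.05  1.91  0.12  0.26  1.04]
lid angle [('top', np.float64(1.32), np.float64(0.76), 0.97), ('scene', np.float64(1.3), np.float64(0.77), 0.59)]
```

send_rows --pt "0 0 -2 0 0" --pt "0 0 -4 0 0" --pt "0 0 -6 0 0" --pt "0 0 -8 0 0" --pt "0 0 -10 0 0"

```text
t: 26.85
tcp_pos: [0.5025, -0.0011, 0.0442]
ee_rot: [0.175, 0.985, 0.004, -0.004]
ft_force: [-20.8, 55.1, 4.1]
finger_gap: 0.0854
```

```bash
python3 - <<'E'
from h import *
plan(None);lidangle()
E
```

```text
t 26.85 tcp [ 0.5025 -0.0011  0.0442] bin [-0.1885  0.0297] F [-20.8  55.1   4.1] gap 0.0854 j [-0.03  0.95 -0.05  1.91  0.12  0.28  1.05]
scene no lid
lid angle [('top', np.float64(0.86), np.float64(0.94), 0.98)]
```

send_rows --pt "0 0 -2 0 0" --pt "0 0 -4 0 0" --pt "0 0 -6 0 0" --pt "0 0 -8 0 0" --pt "0 0 -10 0 0"

```text
t: 27.55
tcp_pos: [0.5028, -0.0019, 0.0545]
ee_rot: [0.175, 0.985, 0.004, -0.004]
ft_force: [-18.4, 50.7, 10.9]
finger_gap: 0.0852
```

```bash
python3 - <<'E'
from h import *
plan(None);lidangle()
E
```

```text
t 27.55 tcp [ 0.5028 -0.0019  0.0545] bin [-0.1877  0.0297] F [-18.4  50.7  10.9] gap 0.0852 j [-0.02  0.93 -0.06  1.91  0.12  0.31  1.05]
lid angle [('top', np.float64(0.42), np.float64(0.96), 0.62), ('scene', np.float64(0.4), np.float64(0.95), 0.96)]
```

send_rows --pt "0 0 -1.5 0 0" --pt "0 0 -3 0 0" --pt "0 0 -4.5 0 0" --pt "0 0 -6 0 0" --pt "0 0 -7 0 0"

```text
t: 28.25
tcp_pos: [0.5033, -0.0028, 0.0618]
ee_rot: [0.175, 0.984, 0.003, -0.003]
ft_force: [-17.8, 43.6, 14.1]
finger_gap: 0.0851
```

```bash
python3 - <<'E'
from h import *
plan(None);lidangle()
E
```

```text
t 28.25 tcp [ 0.5033 -0.0028  0.0618] bin [-0.1866  0.0298] F [-17.8  43.6  14.1] gap 0.0851 j [-0.02  0.92 -0.06  1.91  0.12  0.32  1.05]
lid angle [('top', np.float64(0.08), np.float64(0.97), 0.96), ('scene', np.float64(0.08), np.float64(0.96), 0.86)]
```

send_rows --pt "0 0 -0.8 0 0" --pt "0 0 -1.6 0 0" --pt "0 0 -2.4 0 0" --pt "0 0 -2.8 0 0" --pt "0 0 -2.8 0 0"

```text
t: 28.95
tcp_pos: [0.5033, -0.0032, 0.0641]
ee_rot: [0.176, 0.984, 0.003, -0.003]
ft_force: [-14.6, 40.5, 2.7]
finger_gap: 0.0854
```

```bash
python3 - <<'E'
from h import *
plan(None);lidangle()
E
```

```text
t 28.95 tcp [ 0.5033 -0.0032  0.0641] bin [-0.1862  0.0298] F [-14.6  40.5   2.7] gap 0.0854 j [-0.02  0.92 -0.06  1.91  0.12  0.33  1.05]
lid angle [('top', np.float64(0.08), np.float64(0.96), 0.9), ('scene', np.float64(0.02), np.float64(0.96), 0.86)]
```

Fz fell from 14 to 2.7 N, so the pedal is on its upper stop. Retreating.

send_rows --pt "2 2.4 0 0 0" --pt "5 6 0 0 0" --pt "10 12 0 0 0" --pt "20 24 0 0 0" --pt "32 38 0 0 0"

```text
t: 29.65
tcp_pos: [0.4887, 0.038, 0.0646]
ee_rot: [0.178, 0.984, -0.0, 0.0]
ft_force: [0.8, -0.1, 0.0]
finger_gap: 0.0853
```

send_rows --pt "0 10 -30 0 0" --pt "0 20 -70 0 0" --pt "0 30 -110 0 0" --pt "0 40 -150 0 0" --pt "0 50 -190 0 0"

```text
t: 30.15
tcp_pos: [0.5061, 0.0851, 0.2566]
ee_rot: [0.178, 0.984, -0.0, 0.0]
ft_force: [0.1, 0.4, -0.7]
finger_gap: 0.0852
```

send_rows --pt "0 0 0 0 0" --pt "0 0 0 0 0" --pt "0 0 0 0 0" --pt "0 0 0 0 0" --pt "0 0 0 0 0"

```text
t: 30.65
tcp_pos: [0.5061, 0.0845, 0.2539]
ee_rot: [0.178, 0.984, -0.0, -0.001]
ft_force: [-0.1, 0.5, -0.7]
finger_gap: 0.0857
```

```bash
python3 - <<'E'
from h import *
plan(None);lidangle()
for c in("top","scene"):
    for n in("tall_bottle_mid","cup_a_mid","pedal_pad"):print(c,n,[(np.round(q["at"],3),round(q["p"],2)) for q in spotter.recognise(c,n)[:3]])
d=capture("scene");a=cv2.resize(d["image"][120:320,120:420,::-1],(660,440),interpolation=cv2.INTER_CUBIC);cv2.imwrite("pics/a8.png",a)
E
```

```text
t 30.65 tcp [0.5061 0.0845 0.2539] bin [-0.268   0.0617] F [-0.1  0.5 -0.7] gap 0.0857 j [-0.2   0.61 -0.05  1.7   0.04  0.83  0.95]
lid angle [('top', np.float64(0.02), np.float64(0.97), 0.94), ('scene', np.float64(0.04), np.float64(0.96), 0.58)]
top tall_bottle_mid [(array([0.495, 0.243, 0.114]), 0.62)]
top cup_a_mid [(array([0.71 , 0.081, 0.054]), 0.7)]
top pedal_pad [(array([ 0.44 , -0.181,  0.08 ]), 0.68)]
scene tall_bottle_mid [(array([0.498, 0.22 , 0.045]), 0.72)]
scene cup_a_mid [(array([0.698, 0.086, 0.055]), 0.8)]
scene pedal_pad [(array([ 0.432, -0.212,  0.081]), 0.73)]
```

View pics/a8.png

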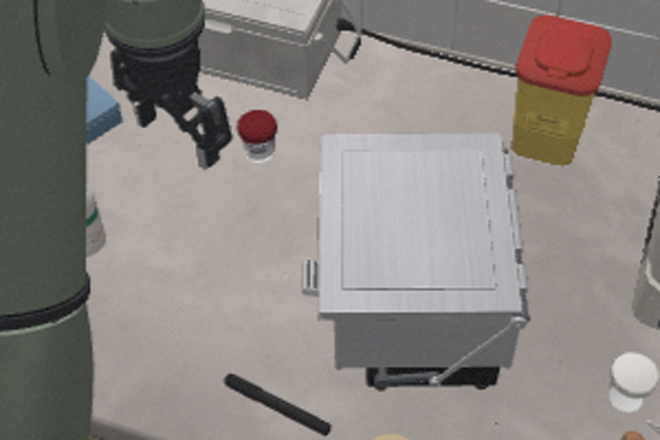

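The lid looks fully shut and the pedal up (310,275). The gripper is clear, and the cups and tall bottle are where they were. Handing in.

```bash
python3 -c "
from station import env
print(env.hand_in())"
```

```text
the job is handed in; nothing more can be done
None
```

The job is handed in at about 31 s of the 72 s allowed; the simulator gave no verdict.

**What I did**
- **Opening:** This interface cannot lean the tool, so I turned the gripper 40° and pressed a finger against the pad's front face at about 45 N. Friction carried the pedal down until the lid passed upright and stayed open by itself (about 1.84 rad measured).
- **Bottle:** I gripped the brown bottle by its neck and set it down in the bin at about x −0.02, y +0.06 m in the bin's frame. I then let go with the lid still open.
- **Closing:** I eased the pedal up with the same friction hold until it met its stop. The lid followed step by step and did not drop at any check.

**Last checks**
- **Lid and pedal:** The camera fits put the lid at 0.02 and 0.04 rad, which is zero within their accuracy. The pedal looked up. I judged it on its stop by the vertical force falling from 14 to 2.7 N at the end of the lift.
- **Inside the bin:** Both bottles stood upright in the last picture before closing; I could not see them once the lid was shut.
- **Bench:** The red cup measured within a few mm of its start. The arm partly hid the tall bottle, so the two cameras disagreed on it by about 2 cm, but nothing had touched it. The other cup was checked by eye only and looked undisturbed.
- **Disagreement:** In the scene and top cameras the network's "pedal pad" was in fact the drive linkage. I used the bin geometry and the wrist camera for the pad instead.

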